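Walk the bench magnifier over the circuit board

ROBOT

A 7-joint arm with a two-finger parallel gripper is mounted at the origin on the work surface. World frame = base frame: x ahead of the robot, y to its left, z up, the work surface at z = 0. Lengths are in m, angles in rad, forces in N, time in s.
With the tool pointing down it reaches from about 0.4 to 0.75 m from the base axis. Payload 19.5 kg.
Tool frame: the origin (TCP) lies at the very end of the fingers, on their centre line; the grasp point (between the pads) lies 19 mm behind it; z points along the fingers, y is the line along which they close (so a half turn about z gives the same grasp; the last joint's range is limited). The gripper opens to 85 mm and grips with 20 to 120 N. Pads are 22 mm wide; open, the fingers measure 114 mm over their backs; the gripper's body (76 mm by 85 mm) begins 54 mm behind the grasp point. The pads swing forward as they close: fully open they stand 13 mm farther back than shut.
Start: joints at [1.07, 0.707, -0.028, 1.485, 0.022, 0.951, -0.075], TCP at [0.255, -0.516, 0.231] pointing down, gripper open.
Joint ranges: [-2.71, 2.71], [-0.32, 2.16], [-1.57, 1.52], [0, 2.45], [-1.46, 4.6], [0, 2.02], [-2.83, 2.83]. Speed limits (rad/s): [1.89, 1.89, 2.57, 2.57, 3.01, 3.01, 3.01].

INTERFACE

Orientations are given as [roll, pitch, yaw] about the fixed x, y, z axes, in that order (R = Rz(yaw) Ry(pitch) Rx(roll)).
In Python, from station import get_state, camera, camera_model, bot gives the robot as it stands.
- The arm moves only by the tool move_arm, never from a script. Its argument "increments" is a list of rows, each a list of 3 entries, a list of its own where there are three numbers: the shift along the tool's x, y, z in cm, then the turn about the tool's z in rad, then the opening, from 0 (shut) to 1 (fully open). In form: [[[dx, dy, dz], roll, jaw], ...]. A call has 1 to 8 rows; each row is the pose to reach, as a shift and turn from the pose commanded when the call began, along the tool's axes at that moment; what a row does not reach only later rows make up. A row lasts 1/8 s, in which the tool goes at most 62.5 mm and 10.7 degrees, less where a joint would pass 70% of its speed; a pose out of reach is approached as far as the arm can. A call with a gripper value outside its range is refused whole. The fingers move at their own pace and stop on an object; "newtons" is the grip in N (left out, the last holds). Time passes only in rows, so rows that repeat a pose let the fingers close. It gives the time, the measured TCP pose, the force, the opening and the grip force at its end, in the units of the state.
- get_state(): the state, without advancing time (a new reading comes with each control period).
- camera(name): name is "scene" or "top"; returns (picture, depth): 480x640x3 uint8, red, green, blue; 480x640 float32, m along the optical axis (not along the pixel's ray), 0 where there is no reading.
- camera_model(name): a dict with "mtx" (3x3 intrinsics, pixels), "dist" ([k1, k2, p1, p2, k3] as OpenCV has them; the pictures are not rectified), "pose" (4x4, takes a point from camera to world coordinates). Camera axes: x right, y down, z forward; pixel columns grow to the right and rows downward; lengths in m; the calibration is good to about 2 mm. A picture is of the moment at which its call begins. camera_model takes no time and is no camera call.
- bot.job_done(): hands the job in; it is judged then, once.
The state is a dict: "time_s": time; "joint_positions": joint angles; "joint_velocities": joint speeds; "tau": joint torques, N m; "eef_pos": TCP position; "orientation": TCP orientation; "force": force on the tool from outside, world axes, zero at the start; "ft_torque": the same for the moment, N m; "width": finger opening in m; "grip_force": force on a finger pad.
Only numpy, scipy, OpenCV 4.12 (cv2) and the standard library are available. Lean on these libraries where they do the work, as an engineer would, in place of code of your own. Each camera call takes 0.05 s, during which the arm holds its last target. There are 200 camera calls.

TASK

Bring the big round magnifier over the circuit board by its rim: lay the fingertips against the outside of the rim and walk it across with one steady, light, unhurried push that lasts over three seconds without a break (about one and a half newtons; anything from 0.7 to 5 newtons will do), staying in touch and working round the rim to steer it, since both arm joints and the head turn freely; ease off so that it glides to rest with the middle of the lens over the square chip in the middle of the board, then let go. Do not bump it or push it hard, let it swing fast (a hand width a second is plenty), take hold of the arms or run a joint against its stop, and leave the things lying around where they are.

Things in the scene. Friction and masses are not known exactly. Their poses are not given: they have to be found in the camera images.
- lamp_base: round grey base, 190 mm across, bolted to the bench; origin at the centre of its underside; its z axis is the post and the swing axis of the lower arm; post and hub are 180 mm high
- lamp_lower (a joint): angle of the lower arm (white tube 22 mm thick, 250 mm from post axis to elbow axis, 155 mm above the bench, 1.4 kg) about the post, rad, positive anticlockwise from above, 0 = pointing along -x of lamp_base; stops -0.6 and 1.9; no spring, viscous drag 0.80 N m s/rad, dry friction 0.05 N m
- lamp_upper (a joint): angle of the upper arm (tube 20 mm thick, 250 mm from elbow axis to lens axis, 197 mm above the bench, 1.0 kg) against the lower arm, rad, positive anticlockwise from above (elbow opening), 0 = bent at a right angle, the elbow to the robot's right of the line from post to head; stops -1.05 and 1.05; no spring, viscous drag 0.40 N m s/rad, dry friction 0.05 N m
- elbow (a point): the elbow axis between the two arms, 197 mm above the bench; the hubs there are 44 mm across and reach from 137 to 218 mm
- lens_centre (a point): middle of the round head on its axis at mid-height, 197 mm above the bench, 250 mm from the elbow axis
- lamp_head: white round magnifier head: disc 160 mm across, clear lens, upright rim 46 mm high (174 to 220 mm above the bench); yoke and switch rise to 230 mm. 3.6 kg, give or take a quarter. Pushed at the rim it acts as a free mass of about 4.5 kg with a drag of 3 to 19 N per m/s, by direction; it coasts, and spins freely about its axis, so it rolls off a finger not straight behind it. Origin: lens centre
- board: green circuit board 146 x 96 mm in a low grey holder 190 mm long, its top 62 mm above the bench (parts to 76 mm), fixed; origin at the bench under the board's centre, x along the holder; within reach of the lens, to the right of where the head starts, seen from the robot
- chip (a point): top centre of the black square chip, 32 x 32 mm, in the middle of the board, 66 mm above the bench
- dispenser: clear solvent bottle, 62 mm across, 125 mm high, standing; bystander; origin under its centre
- spool: metal solder spool, 60 mm across, 48 mm high, standing on its flange; bystander; origin under its centre
- meter: yellow hand multimeter lying flat, 150 x 78 x 36 mm; bystander; origin under its centre
- driver: screwdriver lying flat, 170 mm long; bystander
There are look-alikes about, which are no part of the job. Several things look just like the board: the one meant starts nearest to the robot's base.

How it is judged:
By the outcome, as a careful person would: the job done as asked, in the order asked, and still so for the second after the job is handed in, with the robot touching nothing.
It also fails if it takes over 51 s, if anything falls off the work surface, if the arm or the gripper's body presses on something with over 40 N, if the wrist force passes 120 N, or if a joint passes its speed limit or range.

## Working session

There is one attempt and no reset: what is moved stays moved. The work goes in short steps, Python scripts to look and compute and a tool call to move; the robot and the scene stay as the last step left them, time stands still between calls to the robot, and variables do not carry over. Pictures are saved under pics/ and viewed, at most 10 in all, crops included, and the job is handed in when it is done.

Besides the shell and the picture viewer there is one more tool, called after "Request:" as name(argument=value, ...) on one line, values as JSON. move_arm: Moves the arm, as the interface text tells. Its arguments: {"type":"object","properties":{"increments":{"type":"array"},"newtons":{"type":"number"}},"required":["increments"]}

```bash
mkdir -p pics; ls; python3 - <<'E'
from station import *
import cv2,numpy as np
s=get_state()
for k in s: print(k,np.round(s[k],3))
for n in("scene","top"):
    p,d=camera(n); cv2.imwrite(f"pics/{n}0.png",p[:,:,::-1]); np.savez(f"pics/{n}0.npz",p=p,d=d)
    m=camera_model(n); print(n,np.round(m["mtx"],1).tolist(),np.round(m["dist"],3),np.round(m["pose"],3).tolist())
E
```

```text
pics
time_s 0.0
joint_positions [ 1.07   0.707 -0.028  1.485  0.022  0.951 -0.076]
joint_velocities [-0.     0.    -0.    -0.     0.001 -0.001 -0.   ]
tau [ 0.0000e+00 -8.8324e+01  1.2350e+00 -2.3618e+01  1.7000e-02  6.0000e-03
 -0.0000e+00]
eef_pos [ 0.255 -0.515  0.231]
orientation [-3.141  0.     0.459]
force [ 0.163  0.41  -0.007]
ft_torque [-0.001 -0.003 -0.042]
grip_force 0.0
width 0.085
scene [[552.8, 0.0, 326.8], [0.0, 552.8, 237.7], [0.0, 0.0, 1.0]] [-0.144  0.     0.     0.     0.   ] [[0.021, 0.685, -0.728, 1.704], [1.0, -0.026, 0.004, -0.117], [-0.016, -0.728, -0.685, 1.191], [0.0, 0.0, 0.0, 1.0]]
top [[523.7, 0.0, 320.1], [0.0, 523.7, 250.1], [0.0, 0.0, 1.0]] [-0.112  0.     0.     0.     0.   ] [[0.022, -0.989, 0.145, 0.348], [-1.0, -0.022, 0.008, -0.122], [-0.004, -0.145, -0.989, 1.703], [0.0, 0.0, 0.0, 1.0]]
```

View pics/top0.png

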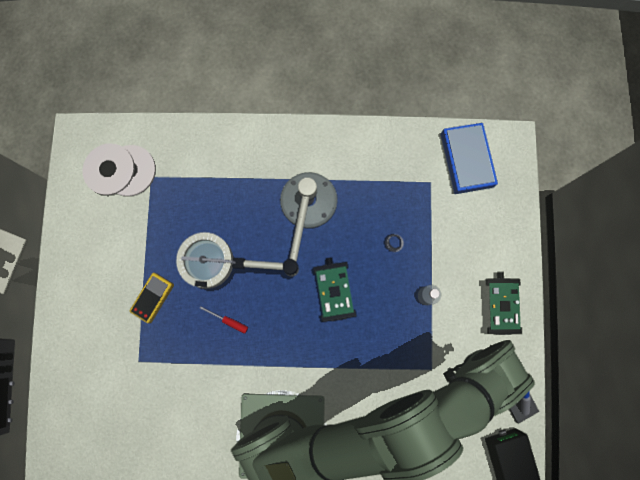

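View pics/scene0.png

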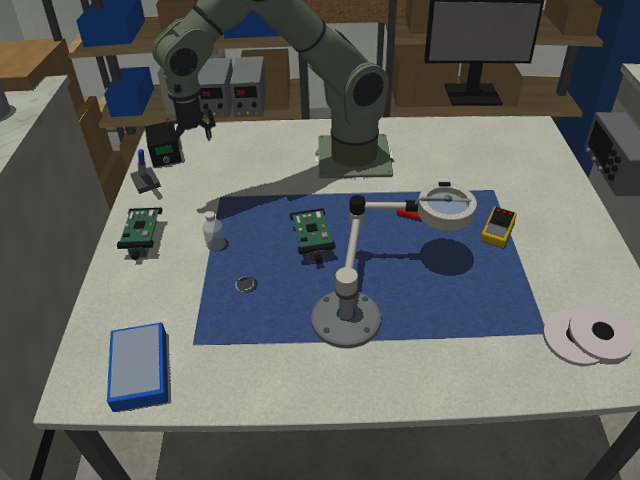

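The top view shows the head at (204,261), elbow at (290,267), post at (308,187), the near board's chip at (334,291), bottle at (428,294), ring at (394,242), meter at (151,298) and driver at (225,320). In the scene view the head is at (446,207), elbow at (358,205) and chip at (311,228).

```bash
cat > h.py <<'E'
from station import *
import cv2,numpy as np
def ray(n,uv):
    m=camera_model(n); T=np.array(m["pose"])
    q=cv2.undistortPoints(np.array([[uv]],float),np.array(m["mtx"]),np.array(m["dist"]))[0,0]
    return T[:3,3],T[:3,:3]@np.array([q[0],q[1],1])
def plane(n,uv,z):
    o,d=ray(n,uv); return o+d*(z-o[2])/d[2]
def tri(a,b):
    o1,d1=ray("top",a);o2,d2=ray("scene",b)
    t=np.linalg.lstsq(np.c_[d1,-d2],o2-o1,rcond=None)[0]
    p,q=o1+d1*t[0],o2+d2*t[1]; return (p+q)/2,np.linalg.norm(p-q)
def cloud(n,d):
    m=camera_model(n);T=np.array(m["pose"])
    v,u=np.mgrid[:480,:640]
    q=cv2.undistortPoints(np.c_[u.ravel(),v.ravel()].astype(float)[:,None],np.array(m["mtx"]),np.array(m["dist"]))[:,0]
    P=np.c_[q,np.ones(len(q))]*d.reshape(-1,1)
    return (P@T[:3,:3].T+T[:3,3]).reshape(480,640,3)
def circ(xy):
    A=np.c_[2*xy,np.ones(len(xy))];s=np.linalg.lstsq(A,(xy**2).sum(1),rcond=None)[0]
    return s[:2],np.sqrt(s[2]+s[:2]@s[:2])
def lens(p,d,n="top",near=None):
    """rim top (white pixels near z .22) -> circle fit on the outer contour cast on z=.22"""
    X=cloud(n,d); m=((X[...,2]>.165)&(X[...,2]<.245)&(d>0)&(X[...,0]>.2)).astype(np.uint8)
    if near is not None: m&=(np.hypot(X[...,0]-near[0],X[...,1]-near[1])<.12).astype(np.uint8)
    return X,m
E
python3 - <<'E'
from h import *
D={n:np.load(f"pics/{n}0.npz") for n in("top","scene")}
p,d=D["top"]["p"],D["top"]["d"]
X=cloud("top",d)
for nm,uv in dict(lens=(204,261),rim=(182,258),elb=(290,267),post=(308,187),chip=(334,291),bot=(428,294),ring=(394,234),meter=(151,298),drv=(235,324),tube=(265,265)).items():
    print(nm,np.round(X[uv[1],uv[0]],3))
# rim fit: bright pixels near the head
hsv=cv2.cvtColor(p,cv2.COLOR_RGB2HSV)
for n,box,zz in(("top",(165,225,245,300),.22),("scene",(405,175,490,240),.22)):
    q=D[n]["p"];h=cv2.cvtColor(q,cv2.COLOR_RGB2HSV);x0,y0,x1,y1=box
    Xn=cloud(n,D[n]["d"])
    m=((h[...,1]<50)&(h[...,2]>140)&(Xn[...,2]>.2)&(Xn[...,2]<.235)).astype(np.uint8)
    k=np.zeros_like(m);k[y0:y1,x0:x1]=m[y0:y1,x0:x1]
    P=Xn[k>0]; 
    c=np.median(P[:,:2],0)
    pts=np.array([plane(n,(u,v),.22)[:2] for v,u in np.argwhere(k)])
    hull=cv2.convexHull(pts.astype(np.float32))[:,0].astype(float)
    c,r=circ(hull)
    for _ in range(3):
        e=abs(np.hypot(*(hull-c).T)-r); hull=hull[e<max(.004,np.median(e)*2)]; c,r=circ(hull)
    print(n,"lens",np.round(c,4),round(r,4),len(hull),"z",np.round(np.percentile(P[:,2],[10,50,90]),3))
# chip: dark blob on board
for n,(u,v) in(("top",(334,291)),("scene",(311,228))):
    q=D[n]["p"];g=q.max(2);w=g[v-14:v+15,u-14:u+15]
    m=(w<45).astype(np.uint8)
    N,L,S,C=cv2.connectedComponentsWithStats(m)
    for i in range(1,N):
        if S[i,4]>15: uv=C[i]+[u-14,v-14];print(n,"dark",uv.round(1),S[i],plane(n,uv,.066).round(4))
# board green
for n,(u,v) in(("top",(334,291)),("scene",(311,228))):
    h=cv2.cvtColor(D[n]["p"],cv2.COLOR_RGB2HSV)
    m=cv2.inRange(h,(55,90,30),(85,255,200));k=np.zeros_like(m);k[v-45:v+45,u-30:u+30]=m[v-45:v+45,u-30:u+30]
    pts=np.array([plane(n,(a,b),.062)[:2] for b,a in np.argwhere(k)],np.float32)
    print(n,"board",cv2.minAreaRect(pts))
for nm,a,b in(("elbow",(290,267),(358,205)),("post",(308,187),(346,275)),("bottle",(429,294),(210,216))): print(nm,tri(a,b))
big=lambda n,b:cv2.resize(D[n]["p"][b[1]:b[3],b[0]:b[2],::-1],(800,600),interpolation=cv2.INTER_CUBIC)
cv2.imwrite("pics/crop1.png",big("top",(160,165,376,327)))
E
```

```text
lens [0.526 0.221 0.225]
rim [0.534 0.288 0.217]
elb [ 0.515 -0.026  0.219]
post [ 0.762 -0.069  0.179]
chip [ 0.46  -0.155  0.071]
bot [ 0.454 -0.443  0.101]
ring [ 0.656 -0.351  0.006]
meter [0.424 0.429 0.045]
drv [0.35  0.157 0.024]
tube [0.52  0.047 0.21 ]
top lens [0.5309 0.2248] 0.0785 30 z [0.204 0.217 0.222]
scene lens [0.5332 0.227 ] 0.0773 32 z [0.214 0.219 0.222]
scene dark [311.4 227.5] [ 9 10 12  8 74] [ 0.4625 -0.1559  0.066 ]
scene dark [303.5 239.2] [ 4 24  7  4 21] [ 0.5134 -0.1795  0.066 ]
top board ((0.4597196578979492, -0.15654028952121735), (0.14741438627243042, 0.09784078598022461), 10.638608932495117)Traceback (most recent call last):
  File "<stdin>", line 33, in <module>
  File "h.py", line 8, in plane
    o,d=ray(n,uv); return o+d*(z-o[2])/d[2]
        ~~~^^^^^^
  File "h.py", line 4, in ray
    m=camera_model(n); T=np.array(m["pose"])
ValueError: time passes only in moves, steps and waits
```

```bash
python3 - <<'E'
s=open('h.py').read()
s=s.replace('def ray','_M={n:camera_model(n) for n in("top","scene")}\ndef ray').replace('m=camera_model(n)','m=_M[n]')
open('h.py','w').write(s)
E
cat > dyn.py <<'E'
import numpy as np
L=.25
def ik(p,post):
    v=p-post;rel=-np.arccos(v@v/(2*L*L)-1);return np.array([np.arctan2(v[1],v[0])%(2*np.pi)-rel/2,rel])
def inv(ps,dt,post,mh=3.6):
    q=np.array([ik(p,post) for p in ps]);a=np.c_[q[:,0],q.sum(1)]
    w=np.gradient(a,dt,axis=0);al=np.gradient(w,dt,axis=0);F=[]
    for A,W,B in zip(a,w,al):
        c,s=np.cos(A[0]-A[1]),np.sin(A[0]-A[1])
        m1,m2=1.4,1.0
        M11=m1*L*L/3+(m2+mh)*L*L;M22=m2*L*L/3+mh*L*L;k=(m2/2+mh)*L*L
        t1=M11*B[0]+k*c*B[1]+k*s*W[1]**2; t2=M22*B[1]+k*c*B[0]-k*s*W[0]**2
        f2=.4*(W[1]-W[0])+.05*np.tanh((W[1]-W[0])/.01); f1=.8*W[0]+.05*np.tanh(W[0]/.01)
        t1+=f1-f2;t2+=f2
        J=L*np.array([[-np.sin(A[0]),-np.sin(A[1])],[np.cos(A[0]),np.cos(A[1])]])
        F.append(np.linalg.solve(J.T,[t1,t2]))
    return q,np.array(F)
E
python3 - <<'E'
from h import *
D={n:np.load(f"pics/{n}0.npz") for n in("top","scene")}
for n,(u,v) in(("top",(334,291)),("scene",(311,228))):
    g=D[n]["p"].max(2);w=g[v-14:v+15,u-14:u+15]
    for t in(45,60,75):
        N,Lb,S,C=cv2.connectedComponentsWithStats((w<t).astype(np.uint8))
        for i in range(1,N):
            if 40<S[i,4]<300: uv=C[i]+[u-14,v-14];print(n,t,"dark",uv.round(1),S[i],plane(n,uv,.066).round(4))
    h=cv2.cvtColor(D[n]["p"],cv2.COLOR_RGB2HSV)
    m=cv2.inRange(h,(55,90,30),(85,255,200));k=np.zeros_like(m);k[v-45:v+45,u-30:u+30]=m[v-45:v+45,u-30:u+30]
    pts=np.array([plane(n,(a,b),.062)[:2] for b,a in np.argwhere(k)],np.float32)
    print(n,"board",cv2.minAreaRect(pts))
for nm,a,b in(("elbow",(290,267),(358,205)),("chip",(334.3,291),(311.4,227.5)),("lens mid",(204,261),(446.5,206))): print(nm,tri(a,b))
# post: base disc outline grey & cap
X=cloud("top",D["top"]["d"]);P=X[165:225,280:340].reshape(-1,3)
b=P[(P[:,2]>.165)&(P[:,2]<.19)&(P[:,0]>.72)];print("cap",circ(cv2.convexHull(b[:,:2].astype(np.float32))[:,0].astype(float)))
from dyn import *
post=np.array([.764,-.068]);s0=np.array([.532,.226]);s1=np.array([.461,-.156])
dt=.02
for V,ta,td in((.08,1.2,2.),(.1,1.2,2.2)):
    T=np.hypot(*(s1-s0))/V+(ta+td)/2;t=np.arange(0,T,dt)
    v=V*np.clip(np.minimum(t/ta,(T-t)/td),0,1);s=np.cumsum(v)*dt;s/=s[-1]
    for bow in(0,.03,-.03):
        nrm=np.array([1,-.186]);ps=s0+s[:,None]*(s1-s0)+bow*np.sin(np.pi*s)[:,None]*nrm
        q,F=inv(ps,dt,post)
        print(V,bow,"T",round(T,2),"q",q[0].round(2),q[-1].round(2))
        for i in range(10,len(t),25): print(round(t[i],1),ps[i].round(3),F[i].round(2),"mag",np.hypot(*F[i]).round(2),"dir",np.degrees(np.arctan2(F[i][1],F[i][0])).round())
big=lambda n,b:cv2.resize(D[n]["p"][b[1]:b[3],b[0]:b[2],::-1],(800,600),interpolation=cv2.INTER_CUBIC)
cv2.imwrite("pics/crop1.png",big("top",(160,165,376,327)))
E
```

```text
top 60 dark [334.1 291.1] [ 9  9 11 11 97] [ 0.4595 -0.1557  0.066 ]
top 75 dark [334.3 291.4] [  9   9  12  12 110] [ 0.4586 -0.1562  0.066 ]
top board ((0.4597196578979492, -0.15654028952121735), (0.14741438627243042, 0.09784078598022461), 10.638608932495117)
scene 45 dark [311.4 227.5] [ 9 10 12  8 74] [ 0.4625 -0.1559  0.066 ]
scene 60 dark [311.3 227.2] [ 9  9 12  9 84] [ 0.4613 -0.1564  0.066 ]
scene 75 dark [311.1 227.1] [ 8  9 13  9 95] [ 0.4609 -0.157   0.066 ]
scene board ((0.45941463112831116, -0.15599754452705383), (0.14920583367347717, 0.09799283742904663), 10.65829086303711)
elbow (array([ 0.51766779, -0.02255396,  0.1962241 ]), np.float64(0.003010255505993323))
chip (array([ 0.46004231, -0.15623756,  0.06372023]), np.float64(0.0003113823243376455))
lens mid (array([0.52953448, 0.22761833, 0.1950427 ]), np.float64(0.0009615443413150862))
cap (array([ 0.75750254, -0.0652303 ]), np.float64(0.03150274722886859))
0.08 0 T 6.46 q [ 2.96 -1.45] [ 4.31 -1.78]
0.2 [0.532 0.225] [ 0.2  -1.05] mag 1.07 dir -80.0
0.7 [0.529 0.209] [ 0.36 -1.67] mag 1.7 dir -78.0
1.2 [0.523 0.178] 
[... 3153 characters left out ...]
6 -0.16] mag 0.23 dir -136.0
5.2 [ 0.462 -0.153] [-0.11 -0.06] mag 0.13 dir -152.0
0.1 -0.03 T 5.59 q [ 2.96 -1.45] [ 4.31 -1.78]
0.2 [0.531 0.224] [ 0.09 -1.15] mag 1.15 dir -85.0
0.7 [0.523 0.206] [ 0.26 -1.8 ] mag 1.82 dir -82.0
1.2 [0.507 0.169] [ 0.58 -1.98] mag 2.06 dir -74.0
1.7 [0.488 0.121] [ 0.72 -1.69] mag 1.84 dir -67.0
2.2 [0.474 0.073] [ 0.85 -1.54] mag 1.76 dir -61.0
2.7 [0.464 0.024] [ 0.98 -1.39] mag 1.7 dir -55.0
3.2 [ 0.459 -0.026] [ 1.08 -1.22] mag 1.63 dir -48.0
3.7 [ 0.458 -0.074] [ 0.61 -0.67] mag 0.91 dir -48.0
4.2 [ 0.459 -0.112] [ 0.26 -0.41] mag 0.48 dir -58.0
4.7 [ 0.46  -0.138] [ 0.09 -0.22] mag 0.24 dir -68.0
5.2 [ 0.461 -0.153] [-0.03 -0.08] mag 0.08 dir -110.0
```

View pics/crop1.png

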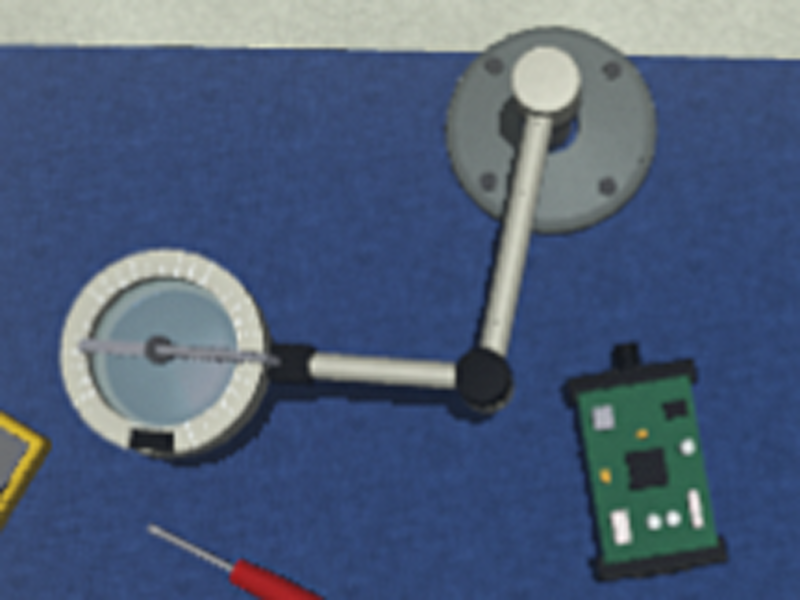

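The crop shows the head ring at (163,352) with its switch at (152,440), the elbow at (483,377), the post cap at (546,80) and the chip at (646,469). The measured points fit the given sizes: the arm links come out near 0.25 m, the chip at z 0.064 and the head at z 0.195.

Plan: use the open fingers as a V-cradle on the +y side of the rim.

```bash
cat > inc.py <<'E'
import sys,json,numpy as np
from station import get_state
from scipy.spatial.transform import Rotation as Ro
def inc(wps,s=None):
    """world rows (x,y,z,yaw) -> tool-axis rows in cm/rad"""
    s=s or get_state();R=Ro.from_euler('xyz',s["orientation"]).as_matrix();y0=s["orientation"][2]
    for w in wps:
        d=R.T@(np.array(w[:3])-s["eef_pos"])*100
        print([[round(float(v),1) for v in d],round(float(y0-w[3]),2)])
E
python3 - <<'E'
from inc import *
p0=np.array([.255,-.515,.231]);
k=[[.255,-.515,.231,.459],[.30,-.44,.31,.55],[.47,-.06,.31,1.1],[.511,.3395,.31,1.745]]
t=[0,2,10,18]
inc([[np.interp(i,t,[r[j] for r in k]) for j in range(4)] for i in range(1,19)])
E
```

```text
[[3.7, -2.4, -4.0], -0.05]
[[7.4, -4.7, -7.9], -0.09]
[[11.4, -8.1, -7.9], -0.16]
[[15.4, -11.4, -7.9], -0.23]
[[19.4, -14.7, -7.9], -0.3]
[[23.4, -18.0, -7.9], -0.37]
[[27.5, -21.3, -7.9], -0.43]
[[31.5, -24.7, -7.9], -0.5]
[[35.5, -28.0, -7.9], -0.57]
[[39.5, -31.3, -7.9], -0.64]
[[42.2, -35.5, -7.9], -0.72]
[[44.8, -39.8, -7.9], -0.8]
[[47.5, -44.0, -7.9], -0.88]
[[50.2, -48.3, -7.9], -0.96]
[[52.8, -52.5, -7.9], -1.04]
[[55.5, -56.8, -7.9], -1.12]
[[58.2, -61.0, -7.9], -1.21]
[[60.9, -65.3, -7.9], -1.29]
```

Request:
move_arm(increments=[[[1.5,-1,-4],-0.03,1],[[5,-3,-8],-0.07,1],[[9,-6,-8],-0.14,1],[[13,-9.5,-8],-0.21,1],[[17,-13,-8],-0.28,1],[[21,-16,-8],-0.34,1],[[25,-19.3,-8],-0.4,1],[[29,-22.6,-8],-0.46,1]])

```text
time_s: 1.1
eef_pos: [0.415, -0.1829, 0.3113]
orientation: [-3.141, -0.0, 0.921]
force: [1.7, -0.6, 0.3]
width: 0.0856
grip_force: 0.0
```

```bash
python3 - <<'E'
from inc import *
s=get_state();print(s["time_s"],np.round(s["eef_pos"],4),np.round(s["orientation"],3),np.round(s["force"],2))
k=[[*s["eef_pos"],s["orientation"][2]],[.47,-.06,.31,1.15],[.511,.3395,.31,1.745]]
t=[0,4,13]
inc([[np.interp(i,t,[r[j] for r in k]) for j in range(4)] for i in range(1,14)])
E
```

```text
1.1 [ 0.415  -0.1829  0.3113] [-3.141 -0.     0.921] [ 1.73 -0.61  0.27]
[[3.3, -0.8, 0.0], -0.06]
[[6.6, -1.5, 0.1], -0.11]
[[9.8, -2.3, 0.1], -0.17]
[[13.1, -3.1, 0.1], -0.23]
[[16.9, -5.4, 0.1], -0.3]
[[20.7, -7.7, 0.1], -0.36]
[[24.5, -10.0, 0.1], -0.43]
[[28.3, -12.4, 0.1], -0.49]
[[32.2, -14.7, 0.1], -0.56]
[[36.0, -17.0, 0.1], -0.63]
[[39.8, -19.3, 0.1], -0.69]
[[43.6, -21.6, 0.1], -0.76]
[[47.4, -24.0, 0.1], -0.82]
```

Request:
move_arm(increments=[[[4,-1,0],-0.07,1],[[8.5,-2,0],-0.15,1],[[13,-3.3,0],-0.23,1],[[17.5,-5.8,0],-0.31,1],[[22,-8.6,0],-0.39,1],[[26.5,-11.4,0],-0.47,1],[[31,-14,0],-0.54,1],[[35,-16.5,0],-0.61,1]])

```text
time_s: 2.1
eef_pos: [0.4957, 0.1956, 0.3111]
orientation: [-3.141, 0.0, 1.531]
force: [1.5, -0.4, 0.3]
width: 0.0854
grip_force: 0.0
```

```bash
python3 - <<'E'
from inc import *
s=get_state();print(s["time_s"],np.round(s["eef_pos"],4),np.round(s["orientation"],3),np.round(s["force"],2))
k=[[*s["eef_pos"],s["orientation"][2]],[.511,.3395,.31,1.745],[.511,.3395,.18,1.745]]
t=[0,3,7]
inc([[np.interp(i,t,[r[j] for r in k]) for j in range(4)] for i in range(1,9)])
E
```

```text
2.1 [0.4957 0.1956 0.3111] [-3.141  0.     1.531] [ 1.48 -0.39  0.29]
[[4.8, 0.3, 0.0], -0.07]
[[9.6, 0.6, 0.1], -0.14]
[[14.4, 1.0, 0.1], -0.21]
[[14.4, 1.0, 3.4], -0.21]
[[14.4, 1.0, 6.6], -0.21]
[[14.4, 1.0, 9.9], -0.21]
[[14.4, 1.0, 13.1], -0.21]
[[14.4, 1.0, 13.1], -0.21]
```

Request:
move_arm(increments=[[[4.5,0.3,0],-0.06,1],[[9,0.6,0],-0.13,1],[[12.6,0.9,0],-0.19,1],[[14.4,1,1],-0.21,1],[[14.4,1,5],-0.21,1],[[14.4,1,9.5],-0.21,1],[[14.4,1,12.5],-0.21,1],[[14.4,1,13.1],-0.21,1]])

```text
time_s: 3.1
eef_pos: [0.5114, 0.3362, 0.1786]
orientation: [-3.139, 0.002, 1.738]
force: [0.3, 0.2, -0.1]
width: 0.0858
grip_force: 0.0
```

Request:
move_arm(increments=[[[-0.5,0,0],0,1],[[-1,0,0],0,1],[[-1.5,0,0],0,1],[[-1.6,0,0],0,1]])

```text
time_s: 3.6
eef_pos: [0.5148, 0.3211, 0.1808]
orientation: [3.141, -0.0, 1.738]
force: [-0.5, -0.2, -0.2]
width: 0.0851
grip_force: 0.0
```

```bash
python3 - <<'E'
from h import *
p,d=camera("top");cv2.imwrite("pics/top1.png",cv2.resize(p[190:310,130:290,::-1],(800,600),interpolation=cv2.INTER_CUBIC))
s=get_state();print(s["time_s"],np.round(s["eef_pos"],4),np.round(s["orientation"],3),np.round(s["force"],2))
e=s["eef_pos"];yaw=s["orientation"][2];c=np.array([.531,.2265]);v=e[:2]-c
x=np.array([np.cos(yaw),np.sin(yaw)]);y=np.array([np.sin(yaw),-np.cos(yaw)])
print("rel to lens: back",v@x,"side",v@y)
E
```

```text
3.65 [0.5147 0.3212 0.1807] [ 3.141 -0.     1.738] [-0.36 -0.67 -0.01]
rel to lens: back 0.09612720383841367 side -0.0002582671305622654
```

View pics/top1.png

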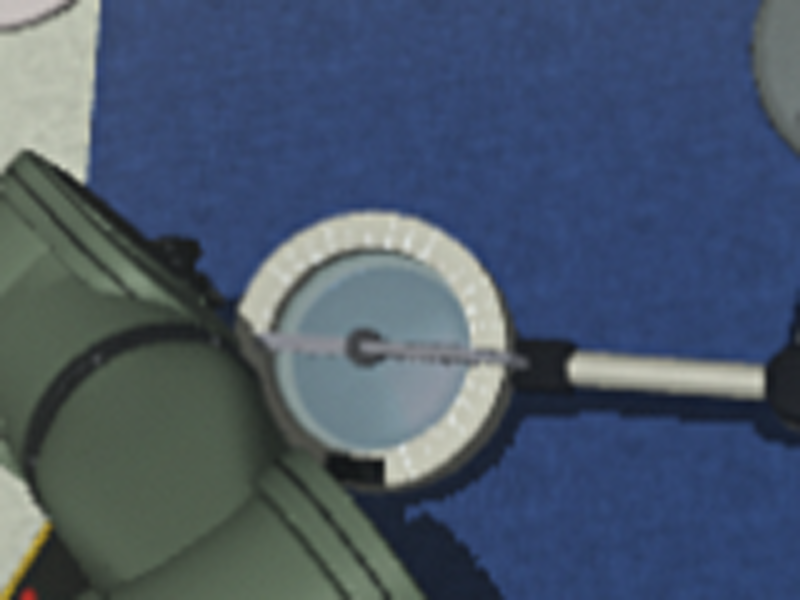

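The top crop shows the head at (370,350), unmoved, with the wrist just behind it on the +y side and not touching. Next I creep in.

Request:
move_arm(increments=[[[-0.2,0,0],0,1],[[-0.4,0,0],0,1],[[-0.6,0,0],0,1],[[-0.8,0,0],0,1],[[-0.95,0,0],0,1],[[-1.1,0,0],0,1],[[-1.25,0,0],0,1],[[-1.4,0,0],0,1]])

```text
time_s: 4.65
eef_pos: [0.5169, 0.3077, 0.1803]
orientation: [-3.142, -0.0, 1.739]
force: [0.3, -0.1, 0.3]
width: 0.0851
grip_force: 0.0
```

Request:
move_arm(increments=[[[-0.1,0,0],0,1],[[-0.2,0,0],0,1],[[-0.3,0,0],0,1]])

```text
time_s: 5.03
eef_pos: [0.5173, 0.3047, 0.1803]
orientation: [-3.142, -0.0, 1.739]
force: [-0.5, -0.0, 0.4]
width: 0.0856
grip_force: 0.0
```

Request:
move_arm(increments=[[[-0.12,0,0],0,1],[[-0.24,0,0],0,1],[[-0.36,0,0],0,1]])

```text
time_s: 5.4
eef_pos: [0.518, 0.3012, 0.1804]
orientation: [-3.142, -0.0, 1.739]
force: [-0.4, 2.4, -0.6]
width: 0.0856
grip_force: 1.0
```

Request:
move_arm(increments=[[[-0.21,-0.08,0],0,1],[[-0.52,-0.19,0],0,1],[[-0.93,-0.34,0],0,1],[[-1.45,-0.53,0],0,1],[[-2.06,-0.75,0],0,1],[[-2.76,-1.01,0],0,1],[[-3.56,-1.3,0],0,1],[[-4.45,-1.63,0],0,1]])

```text
time_s: 6.4
eef_pos: [0.5092, 0.254, 0.1804]
orientation: [3.142, -0.0, 1.739]
force: [-0.2, 2.0, -0.3]
width: 0.0852
grip_force: 0.9
```

Request:
move_arm(increments=[[[-0.94,-0.34,0],0,1],[[-1.88,-0.69,0],0,1],[[-2.82,-1.03,0],0,1],[[-3.76,-1.38,0],0,1]])

```text
time_s: 6.9
eef_pos: [0.5019, 0.2146, 0.1804]
orientation: [3.142, -0.0, 1.739]
force: [-0.3, 1.6, -0.1]
width: 0.0857
grip_force: 0.8
```

Request:
move_arm(increments=[[[-0.94,-0.34,0],0,1],[[-1.88,-0.69,0],0,1],[[-2.82,-1.03,0],0,1],[[-3.76,-1.38,0],0,1],[[-4.7,-1.72,0],0,1],[[-5.64,-2.07,0],0,1],[[-6.58,-2.41,0],0,1],[[-7.52,-2.76,0],0,1]])

```text
time_s: 7.9
eef_pos: [0.4872, 0.1359, 0.1803]
orientation: [-3.142, -0.0, 1.739]
force: [-0.7, 1.4, 1.0]
width: 0.0856
grip_force: 0.8
```

```bash
python3 - <<'E'
from inc import *
s=get_state();x=np.cos(s["orientation"][2]);print(np.round(s["eef_pos"],4),np.round(s["force"],2),s["grip_force"],s["joint_velocities"].round(3) if hasattr(s["joint_velocities"],"round") else s["joint_velocities"])
e=np.array([.447,-.0796]);d=e-np.array(s["eef_pos"][:2]);print("remaining",d,np.hypot(*d));inc([[*e,.18,s["orientation"][2]]])
E
```

```text
[0.4872 0.1359 0.1803] [-0.67  1.39  0.97] 0.7627730537205935 [ 0.151 -0.043 -0.01   0.125  0.026 -0.076  0.096]
remaining [-0.04023233 -0.21546181] 0.21918583664156333
[[-20.6, -7.6, 0.0], 0.0]
```

Request:
move_arm(increments=[[[-0.94,-0.35,0],0,1],[[-1.88,-0.69,0],0,1],[[-2.82,-1.04,0],0,1],[[-3.76,-1.39,0],0,1],[[-4.7,-1.73,0],0,1],[[-5.64,-2.08,0],0,1],[[-6.58,-2.43,0],0,1],[[-7.52,-2.77,0],0,1]])

```text
time_s: 8.9
eef_pos: [0.4725, 0.057, 0.1803]
orientation: [-3.141, -0.0, 1.739]
force: [-0.3, 1.4, 1.2]
width: 0.0854
grip_force: 0.6
```

Request:
move_arm(increments=[[[-0.94,-0.35,0],0,1],[[-1.88,-0.69,0],0,1],[[-2.82,-1.04,0],0,1],[[-3.76,-1.39,0],0,1],[[-4.7,-1.73,0],0,1],[[-5.64,-2.08,0],0,1]])

```text
time_s: 9.65
eef_pos: [0.4614, -0.002, 0.1803]
orientation: [3.142, -0.0, 1.739]
force: [-0.5, 0.3, -0.1]
width: 0.0853
grip_force: 0.4
```

```bash
python3 - <<'E'
from inc import *
s=get_state();print(np.round(s["eef_pos"],4),np.round(s["force"],2),s["grip_force"])
e=np.array([.447,-.0796]);d=e-np.array(s["eef_pos"][:2]);print("remaining",d,np.hypot(*d));inc([[*e,.18,s["orientation"][2]]])
E
```

```text
[ 0.4614 -0.002   0.1803] [-0.54  0.33 -0.11] 0.4488866915926337
remaining [-0.01444232 -0.07761136] 0.07894367906300843
[[-7.4, -2.7, 0.0], 0.0]
```

Request:
move_arm(increments=[[[-0.88,-0.32,0],0,1],[[-1.71,-0.62,0],0,1],[[-2.48,-0.91,0],0,1],[[-3.19,-1.17,0],0,1],[[-3.85,-1.41,0],0,1],[[-4.45,-1.63,0],0,1],[[-5.0,-1.82,0],0,1],[[-5.48,-2.0,0],0,1]])

```text
time_s: 10.65
eef_pos: [0.4509, -0.0591, 0.1803]
orientation: [-3.142, -0.0, 1.739]
force: [1.2, 0.6, 0.1]
width: 0.0855
grip_force: 0.1
```

Request:
move_arm(increments=[[[-0.42,-0.15,0],0,1],[[-0.78,-0.28,0],0,1],[[-1.08,-0.39,0],0,1],[[-1.3,-0.48,0],0,1]])

```text
time_s: 11.15
eef_pos: [0.4484, -0.0725, 0.1803]
orientation: [-3.142, -0.0, 1.739]
force: [-0.3, 0.1, 0.0]
width: 0.0856
grip_force: 0.0
```

```bash
cat > look.py <<'E'
from h import *
def look(tag,c0):
    out={}
    for n in("top","scene"):
        q,d=camera(n);cv2.imwrite(f"pics/{n}{tag}.png",q[:,:,::-1]);np.savez(f"pics/{n}{tag}.npz",p=q,d=d)
        X=cloud(n,d);h=cv2.cvtColor(q,cv2.COLOR_RGB2HSV)
        k=(h[...,1]<50)&(h[...,2]>120)&(X[...,2]>.205)&(X[...,2]<.227)&(np.hypot(X[...,0]-c0[0],X[...,1]-c0[1])<.1)
        pts=np.array([plane(n,(u,v),.22)[:2] for v,u in np.argwhere(k)])
        c=np.array(c0,float)
        for _ in range(8):   # outermost point per bearing, fixed radius
            a=np.arctan2(*(pts-c).T[::-1]);r=np.hypot(*(pts-c).T);b=((a+np.pi)/(2*np.pi)*60).astype(int)
            o=np.array([pts[b==i][r[b==i].argmax()] for i in np.unique(b)]);ro=np.hypot(*(o-c).T)
            g=abs(ro-.0785)<.008
            if g.sum()<6: break
            o=o[g];u=(o-c)/ro[g][:,None]
            c=c+np.linalg.lstsq(u,ro[g]-.0785,rcond=None)[0]
        print(n,"lens",c.round(4),"pts",int(g.sum()),"spread",ro[g].std().round(4))
E
python3 - <<'E'
from look import *
s=get_state();print(s["time_s"],np.round(s["eef_pos"],4),np.round(s["force"],2),s["grip_force"])
look("2",(.462,-.148))
E
```

```text
11.15 [ 0.4484 -0.0725  0.1803] [-0.26  0.14  0.04] 0.0
top lens [ 0.4608 -0.1513] pts 33 spread 0.0008
scene lens [ 0.4619 -0.1525] pts 44 spread 0.0014
```

View pics/top2.png

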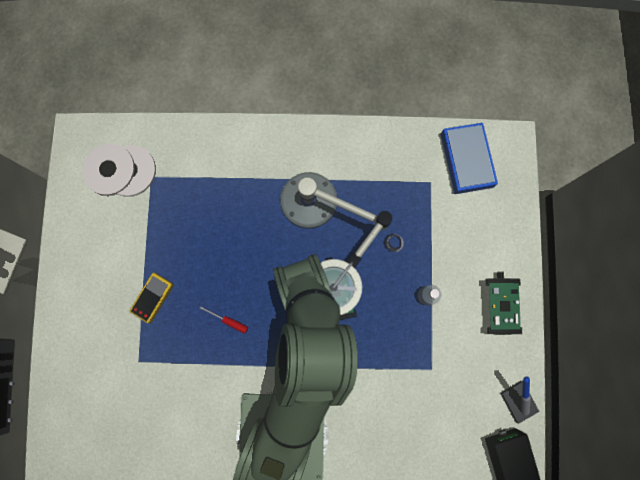

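The head is over the near board at pixel (341,287), with the elbow at (385,218). The lens measures (0.461,-0.152), about 4 mm short of the chip and gliding to rest. I back off now.

Request:
move_arm(increments=[[[0.2,0.1,0],0,1],[[0.8,0.3,0],0,1],[[1.8,0.5,0],0,1],[[3,0.6,0],0,1],[[4.5,0.6,0],0,1],[[6,0.6,0],0,1],[[7.5,0.6,0],0,1],[[9,0.6,0],0,1]])

```text
time_s: 12.25
eef_pos: [0.4391, 0.0185, 0.1803]
orientation: [3.142, -0.0, 1.739]
force: [-0.1, -0.1, 0.9]
width: 0.0853
grip_force: 0.0
```

```bash
python3 - <<'E'
from look import *
s=get_state();print(s["time_s"],np.round(s["eef_pos"],4),np.round(s["force"],2),s["grip_force"])
look("3",(.462,-.153));look("4",(.462,-.153))
E
```

```text
12.25 [0.4391 0.0185 0.1803] [-0.13 -0.05  0.91] 0.0
top lens [ 0.4607 -0.1542] pts 57 spread 0.0008
scene lens [ 0.4621 -0.1545] pts 56 spread 0.0012
top lens [ 0.4608 -0.1542] pts 57 spread 0.0008
scene lens [ 0.4622 -0.1545] pts 56 spread 0.0012
```

View pics/scene4.png

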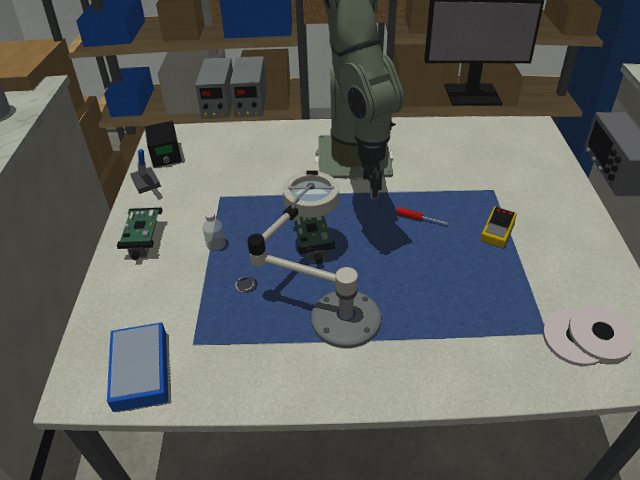

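The head rests over the board at (312,192) with the gripper clear at (377,185). The lens is at (0.461,-0.154) against the chip at (0.460,-0.156), about 2 mm off and still, and nothing else has moved.

```bash
python3 -c "
from station import bot
print(bot.job_done())"
```

```text
the job is handed in; nothing more can be done
None
```

The magnifier is at rest with its lens about 2 mm from the chip centre, after one unbroken push of about 4 s at roughly 1–2 N; the gripper is clear, nothing else moved, and the job is handed in.

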